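Find the blind hole with a locating pin and seat it

TASK

Take the slim, tall-gripped locating pin out of the wooden stand, set its tip down on the slot floor of the aluminium fixture and slide it lightly along the slot until it drops into the blind hole in the floor. Then seat it fully home, upright with its flange flat on the fixture's top, and let go; keep the push on the fixture under 40 N throughout and leave the stout pin and the other things on the desk where they are.

Things in the scene. Friction and masses are not known exactly. Their poses are not given: they have to be found in the camera images.
- locating_pin: Loose steel pin, 59 mm tall, 64-112 g, upright in either hole of the stand. From below: bright stem 10 mm diameter, 22 mm long, foot tapered to 7 mm over the last 2.5 mm; flange 24 mm diameter, 3 mm thick; dark knurled round grip 18 mm diameter, 34 mm tall. Origin: centre of the stem's bottom end (tip); z up the axis. In the stand its flange rests on the stand's top, so the tip is at z = 8 mm.
- stout_pin: The stouter pin in the stand's other hole, to be left there. Stem 14 mm diameter (too thick for the slot), flange 28 mm, knurled round grip 24 mm diameter and only 18 mm tall (43 mm in all). Origin at the bottom end of its stem, z up.
- stand: Fixed wooden block 44 x 100 x 30 mm (x, y, z) with two 15 mm holes, 26 mm deep, in its top on its y axis at y = -26 and +26 mm, one pin in each. Origin: centre of its underside; z up. (Not part of the job: tall letter trays fill the right end of the desk, x over 0.35 m, y below -0.37 m; keep the arm clear of them.)
- fixture: Fixed aluminium block 60 x 168 x 30 mm (x, y, z). Origin: centre of its underside; z up; top at z = 30 mm. Along y in the middle of its top runs a slot, open above (see slot). Screw heads 2 mm high near the top's corners, clamp screw in the middle of the +x side. With the pin home, its flange rests on the top and its tip is at z = 8 mm, 16 mm below the slot floor.
- ring_gauge: Steel ring gauge 49 mm in diameter, 15 mm high, lying flat on the desk between stand and fixture; bystander. Origin: centre of its underside.
- eraser: Eraser 20 x 46 x 12 mm lying on the desk beyond the fixture; bystander. Origin: centre of its underside.
- gauge_block: Steel gauge block 9 x 30 x 25 mm standing on the desk; bystander. Origin: centre of its underside.
- slot (a point): Centre of the slot's flat floor, axes as the fixture. Slot 13 mm wide (x), 72 mm long (y), 6 mm deep; the floor, a dark steel slide clamped under the cover, is 24 mm above the fixture's underside. One unmarked round blind hole, 12 mm diameter, 18 mm deep, lies in it at x = 0 and an unknown y from -22 to +22 mm, new each time. The slide holds still under pushes below 40 N.
Mind the look-alikes: they are no part of the job. Leave any yellow look-alike of the locating_pin alone.

How it is judged:
By the outcome, as a careful person would: the job done as asked, in the order asked, and still so for the second after the job is handed in, with the robot touching nothing.
It also fails if it takes over 67 s, if anything falls off the work surface, if the arm or the gripper's body presses on something with over 40 N, if the wrist force passes 120 N, or if a joint passes its speed limit or range.

ROBOT

A 6-joint arm with a two-finger parallel gripper is mounted at the origin on a cart in front of the work surface, level with it; the furniture and walls round the work are solid. World frame = base frame: x ahead of the robot, y to its left, z up, the work surface at z = 0. Lengths are in m, angles in rad, forces in N, time in s.
With the tool pointing down it reaches from about 0.25 to 0.775 m from the base axis. Payload 4 kg.
Tool frame: the origin (TCP) lies between the finger pads; the fingertips stand 19 mm ahead of it and the grasp point (between the pads) is the TCP (bot.tip_reach is the distance from the TCP to the fingertips, in m); x points along the fingers, y is the direction in which the jaws open and shut, and the axes are right-handed (so a half turn about x gives the same grasp; the last joint's range is limited). The gripper opens to 85 mm and grips with 20 to 120 N. Pads are 22 mm wide; open, the fingers measure 114 mm over their backs; the gripper's body (76 mm by 85 mm) begins 54 mm behind the grasp point. The pads swing forward as they close: fully open they stand 13 mm farther back than shut.
Start: joints at [-1.234, 0.087, 1.371, -0, 1.684, -0.103], TCP at [0.234, -0.498, 0.213] pointing down, gripper open.
Joint ranges: [-3.1, 3.1], [-0.76, 2.03], [0.27, 2.55], [-1.08, 4.22], [0.17, 2.65], [-2.57, 2.57]. Speed limits (rad/s): [2.79, 2.79, 3.14, 3.14, 3.14, 3.14].

INTERFACE

Orientations are given as a rotation vector (axis times angle).
In Python, from plant import bot, camera, get_calibration gives the robot as it stands. The module is installed in compiled form; this text tells all that it offers.
- The arm moves only by the tool play_rows, never from a script. Its argument "plan" is a list of rows, each a list of 5 numbers: the shift along the tool's x, y, z in mm, then the turn about the tool's x in rad, then the gripper's target within -1 to 1 (fully open at 1, half-way at 0, shut at -1). A call has 1 to 10 rows; each row shifts and turns the commanded pose from where the row before left it, along the tool's axes as they then stand; what a row does not reach is not made up. A row lasts 1/12 s, in which the tool goes at most 41.7 mm and 7.16 degrees, less where a joint would pass 70% of its speed; a pose out of reach is approached as far as the arm can. A call is refused whole if a number of a shift passes 41.7 or a number of a turn 0.125, either way. A call with a gripper value outside its range is refused whole. The fingers move at their own pace and stop on an object; "newtons" is the grip in N (left out, the last holds). Time passes only in rows, so rows that do not move let the fingers close. It gives the time, the measured TCP pose, the force and the opening at its end, in the units of the state.
- bot.sense(): the state, without advancing time (a new reading comes with each control period).
- camera(name): name is "scene" or "top" or "wrist"; returns (picture, depth): 420x560x3 uint8, blue, green, red; 420x560 float32, m along the optical axis (not along the pixel's ray), 0 where there is no reading.
- get_calibration(name): a dict with "fx", "fy", "cx", "cy" (pixels), "rvec" (rotation vector, rad) and "tvec" (3), from world to camera coordinates, as OpenCV has them. Camera axes: x right, y down, z forward; pixel columns grow to the right and rows downward; lengths in m; the calibration is good to about 2 mm. A picture is of the moment at which its call begins: read the wrist's pose just before it. get_calibration takes no time and is no camera call; for the wrist camera it gives the pose at the moment of the call.
- bot.sign_off(): hands the job in, once; it reports no verdict.
The state is a dict: "time": time; "joints": joint angles; "qd": joint speeds; "effort": joint torques, N m; "tool_pos": TCP position; "eef_rot": TCP orientation; "ft_force": force on the tool from outside, world axes, zero at the start; "wrist_torque": the same for the moment, N m; "gripper_width": finger opening in m.
Only numpy, scipy, OpenCV 4.12 (cv2) and the standard library are available. Lean on these libraries where they do the work, as an engineer would, in place of code of your own. Each camera call takes 0.05 s, during which the arm holds its last target. There are 200 camera calls.

## Working session

There is one attempt and no reset: what is moved stays moved. The work goes in short steps, Python scripts to look and compute and a tool call to move; the robot and the scene stay as the last step left them, time stands still between calls to the robot, and variables do not carry over. Pictures are saved under pics/ and viewed, about 8 in all and at most 12, crops included, and the job is handed in when it is done.

Besides the shell and the picture viewer there is one more tool, called after ">>>" as name([rows], argument=value, ...), one row to a line, values as JSON. play_rows: Moves the arm, as the interface text tells. Its arguments: {"type":"object","properties":{"plan":{"type":"array","items":{"type":"array","items":{"type":"number"}}},"newtons":{"type":"number"}},"required":["plan"]}

```bash
mkdir -p pics; cat > h.py <<'E'
import numpy as np, cv2
from plant import bot, camera, get_calibration
def cal(n):
    c=get_calibration(n); R=cv2.Rodrigues(np.array(c["rvec"],float))[0]
    return c,R,np.array(c["tvec"],float).ravel()
def ray(k,u,v,z):
    c,R,t=k; d=R.T@np.array([(u-c["cx"])/c["fx"],(v-c["cy"])/c["fy"],1]); o=-R.T@t
    return o+d*(z-o[2])/d[2]
def pts(k,dep):
    c,R,t=k; v,u=np.indices(dep.shape)
    P=np.stack([(u-c["cx"])/c["fx"]*dep,(v-c["cy"])/c["fy"]*dep,dep],-1)
    return (P-t)@R
def proj(k,p):
    c,R,t=k; q=R@np.array(p)+t; return c["fx"]*q[0]/q[2]+c["cx"],c["fy"]*q[1]/q[2]+c["cy"]
E
python3 - <<'E'
from h import *
s=bot.sense(); print(s, bot.tip_reach)
ims=[]
for n in("top","scene"):
    p,d=camera(n); k=cal(n); cv2.imwrite(f"pics/{n}0.png",p); np.save(n+"0.npy",d); print(n,-k[1].T@k[2],k[0]["fx"])
E
```

```text
{'time': 0.0, 'joints': array([-1.23408834e+00,  8.79826249e-02,  1.37228917e+00,  3.08246425e-07,
        1.68359319e+00, -1.03078623e-01]), 'qd': array([-0.00064673, -0.00064932, -0.00143197,  0.00021743, -0.00030183,
        0.00039561]), 'effort': array([ 3.06123529e-04, -3.51870096e+01, -3.13270426e+01, -1.86323227e-04,
        1.10842637e-02,  2.01224492e-05]), 'tool_pos': array([ 0.23398601, -0.49714305,  0.21210636]), 'eef_rot': array([ 1.97850227,  0.44455789, -1.97903864]), 'ft_force': array([-0.0436932 ,  0.04798401,  0.543291  ]), 'wrist_torque': array([-0.05292694, -0.04169714,  0.0146215 ]), 'gripper_width': 0.0848915633588714} 0.019
top [0.44446544 0.05648397 0.88331239] 426.29304126836496
scene [0.14311454 0.52840515 0.62792197] 498.40576880649763
```

View pics/top0.png

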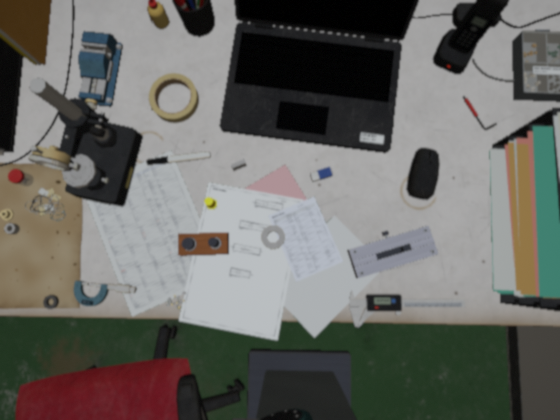

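View pics/scene0.png

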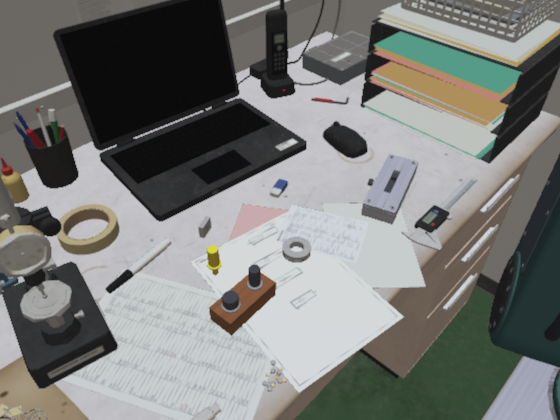

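The scene view has three candidates: a dark, tall pin at about (255,275), a dark, short and wide one at (231,302), and a yellow look-alike at (213,260). The first fits the description because it is slim, tall and dark. I'll confirm it in a crop and measure.

```bash
python3 - <<'E'
from h import *
p=cv2.imread("pics/top0.png"); q=cv2.imread("pics/scene0.png")
a=cv2.resize(q[235:335,195:315],(480,400),interpolation=3)
b=cv2.resize(p[210:290,340:450],(0,0),fx=2.9,fy=2.9,interpolation=3)
c=cv2.resize(p[220:270,170:240],(0,0),fx=4,fy=4,interpolation=3)
W=np.zeros((600,800,3),np.uint8); W[:400,:480]=a; W[:b.shape[0],480:480+b.shape[1]]=b[:,:320]; W[400:600,:280]=c; cv2.imwrite("pics/crop1.png",W)
kt,ks=cal("top"),cal("scene"); d=np.load("top0.npy"); P=pts(kt,d); ds=np.load("scene0.npy"); S=pts(ks,ds)
for nm,k,X,box,zr in(("stand",kt,P,(170,240,222,265),(.024,.034)),("fix",kt,P,(340,450,215,285),(.024,.036)),("pinT",kt,P,(170,240,222,265),(.05,.08)),("fixS",ks,S,(350,430,145,230),(.024,.036)),("pinS",ks,S,(240,270,260,295),(.058,.075)),("standS",ks,S,(205,280,262,335),(.026,.034)),("stoutS",ks,S,(215,245,285,315),(.045,.055))):
    Z=X[box[2]:box[3],box[0]:box[1]]; m=(Z[...,2]>zr[0])&(Z[...,2]<zr[1]); Q=Z[m]
    if len(Q)<5: print(nm,len(Q)); continue
    r=cv2.minAreaRect((Q[:,:2]*1000).astype(np.float32)); print(nm,len(Q),np.round(Q.mean(0),4),"z",Q[:,2].min(),np.median(Q[:,2]),Q[:,2].max(),"rect",np.round(r[0],1),np.round(r[1],1),round(r[2],1))
E
```

```text
stand 868 [0.4988 0.2202 0.0294] z 0.024030141674125052 0.029487936881131074 0.03399511824438089 rect [499.4 222.8] [44.2 99.5] 2.6
fix 2378 [ 0.4893 -0.1582  0.0289] z 0.02400063260129996 0.028941018579105048 0.03472253613780919 rect [ 489.6 -159. ] [ 60.3 169. ] 17.7
pinT 147 [0.4992 0.2191 0.0587] z 0.050038031868220575 0.057694836117562535 0.0706458460696437 rect [500. 224.] [21.4 72.4] 4.6
fixS 1778 [ 0.4859 -0.1512  0.0294] z 0.02405404284014141 0.02957814002564447 0.033732347170820166 rect [ 527.6 -149. ] [141.3 180. ] 17.6
pinS 124 [0.4973 0.1993 0.0651] z 0.05832358281991182 0.06608382594357035 0.06851490026689916 rect [498.3 198.5] [16.4 16.8] 81.2
standS 1236 [0.4956 0.2274 0.0298] z 0.0260324297245158 0.029763372125141713 0.033961711947504976 rect [531.1 225.3] [113.  101.7] 2.6
stoutS 201 [0.4951 0.2508 0.0501] z 0.04511825714649166 0.050397494207118206 0.05320289424013264 rect [496.1 250.3] [22.2 23.2] 84.7
```

View pics/crop1.png

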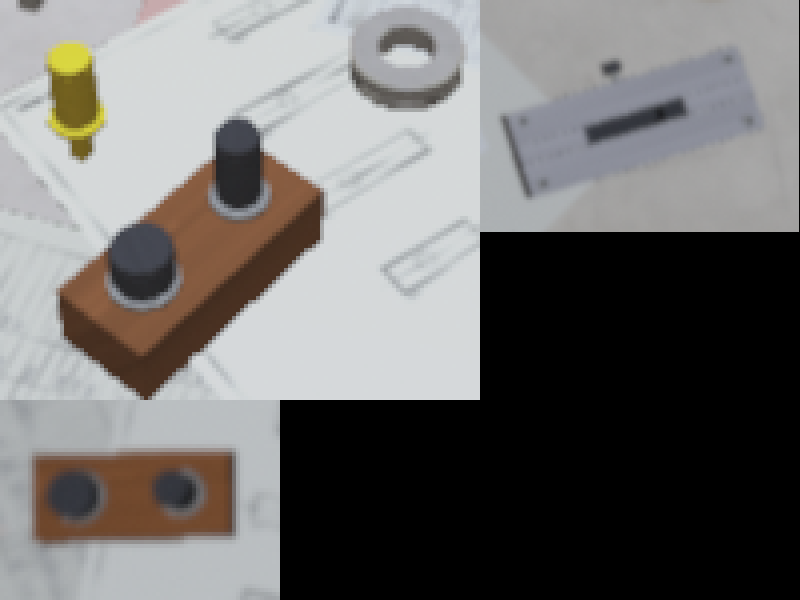

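The crop confirms it. The slim, tall dark pin is in the stand's right-hand (−y) hole. The stout one is in the left hole, and the yellow one stands apart. There is a dark patch in the slot near top pixel (402,250), possibly the hole. Next I'll get the tool axes, then pass over the fixture for a close look.

```bash
cat >> h.py <<'E'
def tool():
    s=bot.sense(); R=cv2.Rodrigues(np.array(s["eef_rot"],float))[0]; return s,R,np.array(s["tool_pos"])
def rel(target):  # mm in tool axes
    s,R,p=tool(); return np.round(R.T@(np.array(target)-p)*1000,1)
E
python3 - <<'E'
from h import *
s,R,p=tool(); print(R.round(3)); c,Rw,t=cal("wrist"); print("cam",-Rw.T@t,"rel tool",R.T@(-Rw.T@t-p),"axis in tool",R.T@Rw.T[:,2], "imgx in tool",R.T@Rw.T[:,0])
print("above fixture",rel([.45,-.159,.213]))
print(np.degrees(np.arctan2(R[1,1],R[0,1])))
E
```

```text
[[-0.001  0.426 -0.905]
 [ 0.002 -0.905 -0.426]
 [-1.    -0.002 -0.   ]]
cam [ 0.30354111 -0.4644665   0.3731526 ] rel tool [-0.16093752 -0.0003363  -0.07689799] axis in tool [0.9542124  0.00115821 0.29912765] imgx in tool [-1.16725815e-03  9.99999308e-01 -1.48411309e-04]
above fixture [-3.000e-01 -2.140e+02 -3.394e+02]
-64.80267691073686
```

>>> play_rows([
  [0, -34, -16, 0, 0.2],
  [0, -34, -16, 0, 0.2],
  [0, -34, -16, 0, 0.2],
  [0, -34, -16, 0, 0.2],
  [0, -34, -16, 0, 0.2],
  [0, -34, -16, 0, 0.2],
  [0, -34, -16, 0, 0.2],
  [0, -34, -16, 0, 0.2],
  [0, 0, 0, -0.12, 0.2],
  [0, 0, 0, -0.12, 0.2],
])

```text
time: 0.93
tool_pos: [0.2342, -0.1953, 0.2133]
eef_rot: [1.823, 0.652, -1.822]
ft_force: [0.2, 0.1, -0.3]
gripper_width: 0.0516
```

>>> play_rows([
  [0, 0, 0, -0.12, 0.2],
  [0, 0, 0, -0.12, 0.2],
  [0, 0, 0, -0.12, 0.2],
  [0, 0, 0, -0.12, 0.2],
  [0, 0, 0, -0.12, 0.2],
  [0, 0, 0, -0.12, 0.2],
  [0, 0, 0, -0.12, 0.2],
  [0, 0, 0, -0.12, 0.2],
  [0, 0, 0, -0.12, 0.2],
  [0, 0, 0, -0.12, 0.2],
])

```text
time: 1.77
tool_pos: [0.234, -0.1968, 0.2128]
eef_rot: [0.974, 1.343, -0.974]
ft_force: [-0.2, 0.1, -0.6]
gripper_width: 0.0514
```

```bash
python3 - <<'E'
from h import *
s,R,p=tool(); print(s["time"],p,np.degrees(np.arctan2(R[1,1],R[0,1])),R[:,0],s["joints"].round(2),s["gripper_width"]); print(rel([.48,-.13,.213]))
E
```

```text
1.7667 [ 0.2339736  -0.1968012   0.21283188] 18.04614247296574 [-5.49757305e-04  6.03936992e-04 -9.99999667e-01] [-0.89 -0.48  1.85 -0.    1.78 -1.2 ] 0.05140210939349837
[ -0.3 254.6  12.7]
```

>>> play_rows([
  [0, 36, 2, 0, 0.2],
  [0, 36, 2, 0, 0.2],
  [0, 36, 2, 0, 0.2],
  [0, 36, 2, 0, 0.2],
  [0, 36, 2, 0, 0.2],
  [0, 36, 2, 0, 0.2],
  [0, 36, 1, 0, 0.2],
  [0, 3, 0, 0, 0.2],
  [0, 0, 0, 0, 0.2],
])

```text
time: 2.52
tool_pos: [0.4818, -0.131, 0.2116]
eef_rot: [0.976, 1.344, -0.978]
ft_force: [-0.8, -0.3, 0.4]
gripper_width: 0.0512
```

```bash
python3 - <<'E'
from h import *
s,R,p=tool(); print(p,s["joints"].round(2)); k=cal("wrist"); im,d=camera("wrist"); cv2.imwrite("pics/w1.png",im); np.save("w1.npy",d); np.savez("w1k.npz",fx=k[0]["fx"],fy=k[0]["fy"],cx=k[0]["cx"],cy=k[0]["cy"],R=k[1],t=k[2])
P=pts(k,d); Q=P[(P[...,2]>.026)&(P[...,2]<.034)&(abs(P[...,1]+.16)<.13)]; r=cv2.minAreaRect((Q[:,:2]*1000).astype(np.float32)); print(r,np.median(Q[:,2]))
E
```

```text
[ 0.48178124 -0.1310121   0.21162132] [-0.38 -0.02  1.49 -0.    1.68 -0.69]
((638.1407470703125, -237.08285522460938), (159.00033569335938, 494.648681640625), 62.27056121826172) 0.030255553530741747
```

View pics/w1.png

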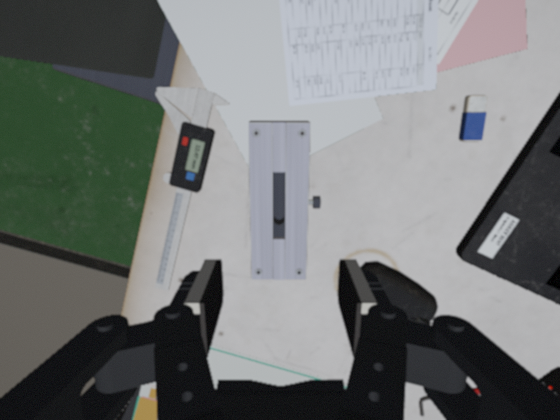

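The wrist view shows the fixture with its slot from about (279,172) to (279,239), and a dark round spot near (279,218), probably the hole. I'll measure the slot and that spot.

```bash
python3 - <<'E'
from h import *
z=np.load("w1k.npz"); k=({n:float(z[n]) for n in("fx","fy","cx","cy")},z["R"],z["t"])
im=cv2.imread("pics/w1.png"); g=cv2.cvtColor(im,6).astype(float)
roi=np.zeros(g.shape,np.uint8); roi[150:265,262:298]=1
m=((g<90)&(roi>0)).astype(np.uint8)
n,l,st,c=cv2.connectedComponentsWithStats(m); i=1+np.argmax(st[1:,4]); print(st[i],c[i])
v,u=np.where(l==i)
W=np.array([ray(k,a,b,.024 if 0 else .030)[:2]*1000 for a,b in zip(u,v)],np.float32); print("slot@top",cv2.minAreaRect(W))
b=cv2.GaussianBlur(g,(0,0),1)
print("profile",[(r,int(g[r,276:283].mean())) for r in range(196,242,2)])
for r in(205,212,216,220,228): print(r,g[r,268:292].astype(int))
# block outline via color
P=cv2.cvtColor(im,cv2.COLOR_BGR2HSV); d=np.load("w1.npy"); X=pts(k,d)
mm=((X[...,2]>.022)&(X[...,2]<.036)).astype(np.uint8); mm[:, :235]=0; mm[:,325:]=0; mm[:100]=0; mm[290:]=0
mm=cv2.morphologyEx(mm,2,np.ones((3,3),np.uint8)); Q=X[mm>0][:,:2]*1000
print("block",cv2.minAreaRect(Q.astype(np.float32)),np.median(X[mm>0][:,2]))
E
```

```text
[273 173  12  65 656] [278.52286585 205.19664634]
slot@top ((489.18585205078125, -159.60098266601562), (11.411670684814453, 68.65821838378906), 18.047761917114258)
profile [(196, 71), (198, 70), (200, 70), (202, 70), (204, 71), (206, 71), (208, 70), (210, 71), (212, 71), (214, 70), (216, 70), (218, 60), (220, 34), (222, 32), (224, 56), (226, 70), (228, 71), (230, 71), (232, 70), (234, 70), (236, 71), (238, 107), (240, 163)]
205 [164 163 164 162 140  98  71  67  71  70  70  69  71  73  71  70  91 135
 162 166 164 164 164 166]
212 [165 163 164 162 140  99  70  70  70  68  71  72  73  73  70  73  93 134
 161 166 165 164 164 166]
216 [164 163 164 160 139  96  63  64  69  70  73  70  72  73  68  67  90 135
 161 166 164 163 165 167]
220 [164 163 164 160 138  92  43  31  35  31  40  38  34  33  28  40  85 134
 161 164 164 163 165 166]
228 [164 163 162 160 138  99  72  68  71  69  70  73  73  71  72  75  96 135
 159 166 165 164 165 167]
block ((489.8958435058594, -159.32830810546875), (60.30424499511719, 168.68142700195312), 17.733489990234375) 0.030159046041921385
```

```bash
python3 - <<'E'
from h import *
z=np.load("w1k.npz"); k=({n:float(z[n]) for n in("fx","fy","cx","cy")},z["R"],z["t"])
X=pts(k,np.load("w1.npy")); c=ray(k,278.5,205.2,.030)
g=cv2.cvtColor(cv2.imread("pics/w1.png"),6)
th=np.radians(17.7); ex=np.array([np.cos(th),np.sin(th)]); ey=np.array([-np.sin(th),np.cos(th)]); F=np.array([.4898,-.1593])
for r in range(170,244,2):
    w=ray(k,278.5,r,.024); print(r,"z",(X[r,275:283,2]*1000).round(1),"g",g[r,279],"fy",round(float((w[:2]-F)@ey*1000),1),"fx",round(float((w[:2]-F)@ex*1000),1))
E
```

```text
170 z [31.1 30.7 30.4 28.7 30.7 31.3 29.1 30.5] g 165 fy 36.0 fx -0.7
172 z [24.3 24.1 24.3 23.7 25.  24.3 24.2 25.8] g 123 fy 34.0 fx -0.7
174 z [24.3 24.4 23.7 24.4 25.6 25.5 24.7 24.7] g 71 fy 31.9 fx -0.7
176 z [24.5 23.2 24.1 23.8 24.5 24.5 24.6 23.9] g 70 fy 29.9 fx -0.7
178 z [372.7  23.4  25.1  24.4  24.   24.2  24.4  25. ] g 71 fy 27.8 fx -0.7
180 z [24.  23.9 23.1 22.8 24.  23.  25.5 24.5] g 71 fy 25.7 fx -0.7
182 z [23.9 24.2 25.  23.2 25.  24.6 24.1 25. ] g 73 fy 23.6 fx -0.7
184 z [23.9 25.  24.9 24.9 24.3 25.1 25.1 24.4] g 72 fy 21.5 fx -0.7
186 z [23.7 24.4 24.3 24.  24.  23.4 24.7 25.2] g 71 fy 19.4 fx -0.7
188 z [24.  23.4 25.1 25.  23.  23.4 24.4 23.7] g 71 fy 17.3 fx -0.7
190 z [24.6 24.  23.7 24.7 24.7 25.1 25.5 24.5] g 73 fy 15.2 fx -0.7
192 z [24.2 24.4 23.2 24.1 22.9 24.3 25.1 23.9] g 71 fy 13.1 fx -0.7
194 z [25.2 23.8 24.  25.1 26.  25.1 24.1 24.4] g 71 fy 10.9 fx -0.7
196 z [24.8 24.1 24.6 24.4 25.7 25.1 24.2 25.2] g 71 fy 8.8 fx -0.7
198 z [25.2 23.6 24.7 23.6 24.6 25.  24.5 24. ] g 70 fy 6.6 fx -0.7
200 z [22.8 24.2 24.2 23.7 24.5 24.6 24.1 24.1] g 71 fy 4
[... 775 characters left out ...]
1 23.7 24.  23.3 24.8 22.9 23.6 26.1] g 50 fy -22.0 fx -0.6
226 z [22.8 24.3 25.4 24.4 25.2 24.7 25.7 23.6] g 71 fy -24.3 fx -0.6
228 z [ 23.4  25.  372.7  25.   24.8  23.8  23.9  24.5] g 73 fy -26.6 fx -0.6
230 z [25.  23.6 24.3 24.1 25.1 24.2 23.6 24.5] g 72 fy -28.8 fx -0.6
232 z [23.2 25.  24.2 25.1 24.8 23.8 24.1 25.4] g 72 fy -31.1 fx -0.6
234 z [24.  22.8 24.5 25.3 24.5 24.6 24.2 23.4] g 70 fy -33.4 fx -0.6
236 z [23.4 24.3 23.3 24.9 24.4 24.5 24.  24.1] g 72 fy -35.7 fx -0.6
238 z [27.9 28.7 30.1 28.1 28.  29.8 28.8 28.2] g 107 fy -38.0 fx -0.6
240 z [30.6 29.7 29.5 31.1 31.8 29.6 30.5 30.8] g 164 fy -40.4 fx -0.6
242 z [31.1 29.9 29.1 30.4 29.8 30.2 31.  32. ] g 166 fy -42.7 fx -0.6
```

The depth image settles it. The floor falls from 24 to about 6 mm between rows 213 and 224, so the hole centre is at fixture y ≈ −15.5 mm. Now I'll go to the pin.

>>> play_rows([
  [0, 13, -34, 0, 0.2],
  [0, 13, -34, 0, 0.2],
  [0, 13, -34, 0, 0.2],
  [0, 13, -34, 0, 0.2],
  [0, 13, -34, 0, 0.2],
  [0, 13, -34, 0, 0.2],
  [0, 13, -34, 0, 0.2],
  [0, 13, -34, 0, 0.2],
  [0, 13, -34, 0, 0.2],
  [0, 0, 0, 0, 0.2],
])

```text
time: 3.4
tool_pos: [0.498, 0.1995, 0.2135]
eef_rot: [0.977, 1.344, -0.973]
ft_force: [-0.2, -1.3, -0.7]
gripper_width: 0.0508
```

>>> play_rows([
  [20, 0, 0, 0, 0.2],
  [25, 0, 0, 0, 0.2],
  [18, 0, 0, 0, 0.2],
  [0, 0, 0, 0, 0.2],
  [0, 0, 0, 0, 0.2],
])

```text
time: 3.82
tool_pos: [0.4983, 0.1936, 0.1498]
eef_rot: [0.978, 1.34, -0.982]
ft_force: [-0.1, 0.7, 0.4]
gripper_width: 0.0513
```

```bash
python3 - <<'E'
from h import *
s,R,p=tool(); print(p,s["joints"].round(2)); k=cal("wrist"); im,d=camera("wrist"); cv2.imwrite("pics/w2.png",im); X=pts(k,d)
near=(abs(X[...,0]-.499)<.03)&(abs(X[...,1]-.1975)<.025)
for nm,a,b in(("griptop",.062,.072),("flange",.0315,.036)):
    m=near&(X[...,2]>a)&(X[...,2]<b); v,u=np.where(m)
    if len(v)<5: print(nm,len(v)); continue
    Q=X[m]; (c,r)=cv2.minEnclosingCircle((Q[:,:2]*1000).astype(np.float32)); print(nm,len(v),"med",np.median(Q,0).round(4),"circ",c,r,"px",u.mean(),v.mean(),"rel tool",rel([c[0]/1e3,c[1]/1e3,.055]), "mean",Q.mean(0))
E
```

```text
[0.49829954 0.19360786 0.14978866] [ 0.26  0.08  1.51 -0.    1.56 -0.04]
griptop 483 med [0.5003 0.1982 0.0671] circ (500.75067138671875, 197.36793518066406) 9.291954040527344 px 284.33954451345755 202.31884057971016 rel tool [96.4  2.2 -2.8] mean [0.50036065 0.19807732 0.0668662 ]
flange 252 med [0.4963 0.204  0.0329] circ (499.2507629394531, 197.4769287109375) 30.453842163085938 px 282.8412698412698 185.21031746031747 rel tool [96.4  0.8 -3.3] mean [0.49819076 0.20188058 0.03285809]
```

View pics/w2.png

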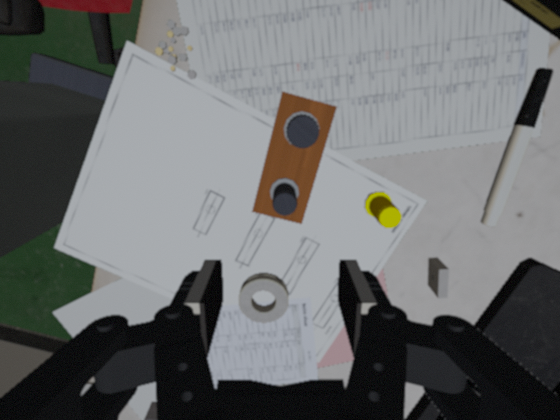

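The wrist view shows the slim pin at (284,202), the stout one at (302,130) and the yellow one at (382,210). The grip top at z = 67 mm is as expected. Descending.

>>> play_rows([
  [10, 2.1, -3.2, 0, 0.2],
  [24, 0, 0, 0, 0.2],
  [24, 0, 0, 0, 0.2],
  [18, 0, 0, 0, 0.2],
  [12, 0, 0, 0, 0.2],
  [5, 0, 0, 0, 0.2],
  [0, 0, 0, 0, 0.2],
  [0, 0, 0, 0, 0.2],
])

```text
time: 4.53
tool_pos: [0.5014, 0.1991, 0.0584]
eef_rot: [0.98, 1.338, -0.977]
ft_force: [0.3, -0.2, 0.2]
gripper_width: 0.0513
```

```bash
python3 - <<'E'
from h import *
s,R,p=tool(); print(p,s["ft_force"],rel([.5005,.1977,.0565]))
E
```

```text
[0.50137276 0.19907668 0.05841121] [ 0.30716576 -0.20621604  0.16676523] [ 1.9 -1.3  1. ]
```

>>> play_rows([
  [1.5, -1.2, 1, 0, 0.2],
  [0, 0, 0, 0, -0.4],
  [0, 0, 0, 0, -1],
  [0, 0, 0, 0, -1],
  [0, 0, 0, 0, -1],
  [0, 0, 0, 0, -1],
  [0, 0, 0, 0, -1],
  [0, 0, 0, 0, -1],
], newtons=60)

```text
time: 5.2
tool_pos: [0.4997, 0.1975, 0.0558]
eef_rot: [0.979, 1.34, -0.979]
ft_force: [-0.3, -0.7, 0.2]
gripper_width: -0.0003
```

```bash
python3 - <<'E'
from h import *
s,R,p=tool(); print(p,s["ft_force"],s["gripper_width"],R[:,0])
E
```

```text
[0.49966067 0.19754446 0.05580871] [-0.33832272 -0.72546052  0.15326416] -0.0003129430062494457 [ 6.56497234e-05 -5.61428688e-05 -9.99999996e-01]
```

The gripper closed on nothing, so I'll look.

```bash
python3 - <<'E'
from h import *
im,d=camera("wrist"); k=cal("wrist"); s2,d2=camera("scene"); t,d3=camera("top")
W=np.zeros((600,800,3),np.uint8); W[:420,:560]=im; W[:240,560:]=cv2.resize(s2[235:335,190:290],(240,240)); W[250:490,560:]=cv2.resize(t[210:270,160:220],(240,240)); cv2.imwrite("pics/w3.png",W)
s,R,p=tool(); print(p, proj(k,p), proj(k,[.5005,.1977,.067]))
X=pts(cal("scene"),d2); m=(X[...,2]>.06)&(X[...,2]<.072)&(abs(X[...,0]-.5)<.04)&(abs(X[...,1]-.2)<.04); print(m.sum(),X[m].mean(0) if m.any() else 0)
E
```

```text
[0.49962829 0.19755557 0.05574156] (np.float64(279.3400788145207), np.float64(256.52066083092177)) (np.float64(281.1492534051323), np.float64(267.1120486814009))
63 [0.49481024 0.20143232 0.06503165]
```

View pics/w3.png

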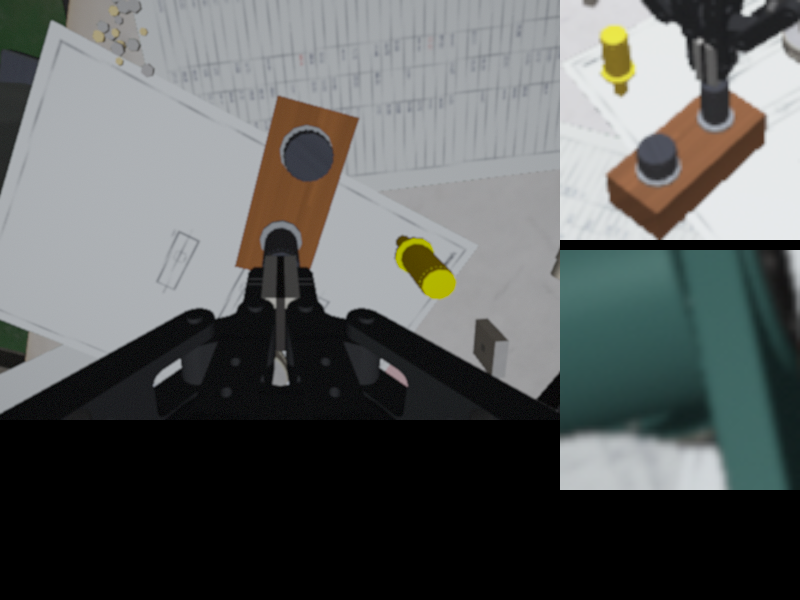

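```bash
python3 - <<'E'
from h import *
im,d=camera("wrist"); k=cal("wrist"); X=pts(k,d)
for r in range(225,330,6): print(r,(X[r,281]*1000).round(1),im[r,281])
print("flange ray",ray(k,281,238,.033)*1000)
s2,d2=camera("scene"); ks=cal("scene"); Y=pts(ks,d2)
print("proj tip",proj(ks,[.4997,.1975,.037]),proj(ks,[.4997,.1975,.067]))
for r in range(245,290,3): print(r,[(Y[r,c]*1000).round(0).tolist() for c in(251,254,257)])
E
```

```text
225 [498.  205.7  32.4] [140 135 129]
231 [498.1 205.3  40.7] [29 28 27]
237 [498.  205.5  49.5] [25 27 24]
243 [498.  205.4  57.2] [27 23 26]
249 [498.  205.4  64.2] [30 29 29]
255 [497.  208.3  77.2] [51 44 42]
261 [496.8 209.   84.5] [ 9 11 12]
267 [497.  208.1  88.1] [17 14 14]
273 [496.8 208.7  94.4] [8 6 8]
279 [496.8 208.6  98.9] [15 13 13]
285 [496.9 208.3 102.9] [11 12 11]
291 [496.7 208.8 107.8] [15 16 12]
297 [496.7 208.7 111.6] [23 25 25]
303 [497.4 206.6 111.8] [51 52 54]
309 [498.1 204.5 112.1] [53 53 56]
315 [499.  201.8 111.5] [54 54 56]
321 [499.7 199.5 111.5] [52 53 55]
327 [500.4 197.3 111.7] [54 52 54]
flange ray [500.29254483 198.4350623   33.        ]
proj tip (np.float64(253.6331203244098), np.float64(281.3385179425715)) (np.float64(253.08307110680784), np.float64(268.35370277687514))
245 [[490.0, 209.0, 133.0], [483.0, 210.0, 139.0], [480.0, 207.0, 139.0]]
248 [[490.0, 209.0, 127.0], [487.0, 206.0, 127.0], [482.0, 205.0, 129.0]]
251 [[490.0, 209.0, 120.0], [487.0, 206.0, 121.0], [482.0, 205.0, 124.0]]
254 [[491.0, 209.0, 114.0], [485.0, 209.0, 119.0], [482.0, 205.0, 118.0]]
257 [[492.0, 208.0, 106.0], [490.0, 204.0, 104.0], [486.0, 202.0, 106.0]]
260 [[491.0, 209.0, 101.0], [490.0, 204.0, 98.0], [485.0, 203.0, 101.0]]
263 [[492.0, 208.0, 94.0], [490.0, 204.0, 91.0], [486.0, 202.0, 93.0]]
266 [[494.0, 207.0, 85.0], [490.0, 204.0, 86.0], [488.0, 201.0, 85.0]]
269 [[493.0, 208.0, 80.0], [491.0, 204.0, 78.0], [495.0, 194.0, 67.0]]
272 [[497.0, 205.0, 67.0], [493.0, 202.0, 68.0], [493.0, 196.0, 63.0]]
275 [[495.0, 206.0, 63.0], [493.0, 202.0, 62.0], [490.0, 199.0, 61.0]]
278 [[496.0, 206.0, 55.0], [494.0, 201.0, 53.0], [490.0, 199.0, 54.0]]
281 [[496.0, 206.0, 49.0], [492.0, 204.0, 50.0], [490.0, 200.0, 48.0]]
284 [[496.0, 206.0, 41.0], [492.0, 204.0, 42.0], [491.0, 199.0, 40.0]]
287 [[496.0, 207.0, 34.0], [493.0, 204.0, 35.0], [491.0, 199.0, 32.0]]
```

The depth readings show the shut fingertips at z ≈ 73–77 mm, just above the pin's top at 67 mm. They should be at 37 mm if the tips stood 19 mm ahead of the reported TCP. The real fingertips therefore end about 18 mm behind that TCP, so I'll trust the camera over the stated reach. I'll open, go 28 mm lower in small steps while watching the force, and close again.

>>> play_rows([
  [0, 0, 0, 0, 0.2],
  [0, 0, 0, 0, 0.2],
  [0, 0, 0, 0, 0.2],
  [0, 0, 0, 0, 0.2],
  [0, 0, 0, 0, 0.2],
  [0, 0, 0, 0, 0.2],
])

```text
time: 5.95
tool_pos: [0.4996, 0.1975, 0.0558]
eef_rot: [0.979, 1.34, -0.979]
ft_force: [0.3, 0.3, -0.2]
gripper_width: 0.0512
```

>>> play_rows([
  [4, 0, 0, 0, 0.2],
  [5, 0, 0, 0, 0.2],
  [5, 0, 0, 0, 0.2],
  [0, 0, 0, 0, 0.2],
])

```text
time: 6.28
tool_pos: [0.4985, 0.1972, 0.0399]
eef_rot: [0.977, 1.342, -0.981]
ft_force: [-0.5, -0.4, -0.6]
gripper_width: 0.0516
```

>>> play_rows([
  [4, 0, 0, 0, 0.2],
  [5, 0, 0, 0, 0.2],
  [4, 0, 0, 0, 0.2],
  [0, 0, 0, 0, 0.2],
])

```text
time: 6.62
tool_pos: [0.4988, 0.1973, 0.0274]
eef_rot: [0.977, 1.341, -0.98]
ft_force: [-0.9, -0.6, -0.0]
gripper_width: 0.0511
```

```bash
python3 - <<'E'
from h import *
s,R,p=tool(); print(p,s["ft_force"],s["gripper_width"]); im,d=camera("wrist"); k=cal("wrist"); X=pts(k,d)
cv2.imwrite("pics/w4.png",im)
m=(abs(X[...,0]-.5)<.06)&(abs(X[...,1]-.2)<.02)&(X[...,2]<.075)&(X[...,2]>.036)
v,u=np.where(m)
for a in range(200,360,10):
    c=X[...,2][m&(np.arange(560)[None]>=a)&(np.arange(560)[None]<a+10)]
    if len(c): print(a,len(c),c.min().round(4),np.percentile(c,5).round(4),c.max().round(4))
E
```

```text
[0.49879753 0.1972771  0.0274383 ] [-0.90823691 -0.58663385 -0.00666615] 0.051079056837509657
200 227 0.0537 0.0557 0.075
210 557 0.0534 0.0564 0.075
220 172 0.0484 0.0501 0.061
260 398 0.037 0.0413 0.0695
270 675 0.036 0.0402 0.0692
280 705 0.0362 0.0404 0.0697
290 635 0.0361 0.0405 0.0704
300 224 0.0376 0.0421 0.069
330 70 0.0487 0.0494 0.0559
340 617 0.0509 0.0544 0.075
350 251 0.0527 0.0556 0.075
```

View pics/w4.png

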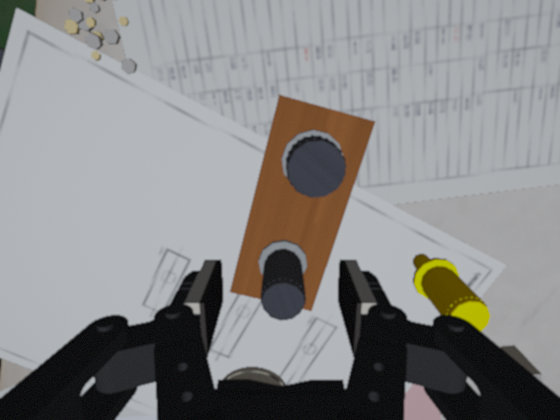

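The pin at (283,300) is centred between the fingers, whose tips are at z ≈ 48 mm, over the grip. Closing.

>>> play_rows([
  [0, 0, 0, 0, -0.3],
  [0, 0, 0, 0, -1],
  [0, 0, 0, 0, -1],
  [0, 0, 0, 0, -1],
  [0, 0, 0, 0, -1],
  [0, 0, 0, 0, -1],
  [0, 0, 0, 0, -1],
], newtons=60)

```text
time: 7.25
tool_pos: [0.5, 0.1976, 0.0293]
eef_rot: [0.979, 1.339, -0.978]
ft_force: [-0.1, -0.2, 2.7]
gripper_width: 0.0159
```

Something 16–18 mm wide is held. Lifting straight up.

>>> play_rows([
  [-6, 0, 0, 0, -1],
  [-14, 0, 0, 0, -1],
  [-20, 0, 0, 0, -1],
  [-25, 0, 0, 0, -1],
  [-25, 0, 0, 0, -1],
  [-15, 0, 0, 0, -1],
  [0, 0, 0, 0, -1],
  [0, 0, 0, 0, -1],
])

```text
time: 7.92
tool_pos: [0.4999, 0.1976, 0.1343]
eef_rot: [0.979, 1.339, -0.978]
ft_force: [-0.5, 0.0, -2.0]
gripper_width: 0.0155
```

```bash
python3 - <<'E'
from h import *
s,R,p=tool(); print(p,s["ft_force"],s["gripper_width"]); im,d=camera("wrist"); q,e=camera("scene"); k=cal("wrist"); X=pts(k,d)
W=np.zeros((420,800,3),np.uint8); W[:,:400]=cv2.resize(im[130:340,180:380],(400,420)); W[:400,400:]=cv2.resize(q[200:330,190:320],(400,400)); cv2.imwrite("pics/w5.png",W)
# pin pts relative to tool
Y=(X-p)@R*1000
m=(abs(Y[...,1])<14)&(abs(Y[...,2])<16)&(Y[...,0]<30)&(Y[...,0]>-40); 
for a in range(-40,30,4):
    n=m&(Y[...,0]>=a)&(Y[...,0]<a+4)
    if n.sum()>3: print(a,n.sum(),"y",Y[n][:,1].min().round(1),Y[n][:,1].max().round(1),"z",Y[n][:,2].min().round(1))
print("to start",rel([.4892,-.1596,p[2]]))
E
```

```text
[0.49990684 0.19762676 0.13427042] [-0.53658158  0.01936376 -2.02849608] 0.015527543077244762
-40 401 y -14.0 13.6 z -12.3
-36 1381 y -13.9 13.6 z -12.5
-32 332 y -13.9 13.6 z -12.0
-28 318 y -13.9 13.6 z -12.1
-24 260 y -13.9 13.6 z -11.9
-20 185 y -13.3 13.3 z -11.5
-16 122 y -8.5 7.0 z -9.1
-12 120 y -8.5 6.9 z -9.0
-8 112 y -9.3 7.5 z -8.8
-4 387 y -11.5 10.2 z -11.4
0 39 y -12.1 9.8 z -11.1
16 13 y -4.0 2.0 z -4.6
20 13 y -4.6 2.6 z -4.2
to start [  -2.1 -117.3  337.1]
```

View pics/w5.png

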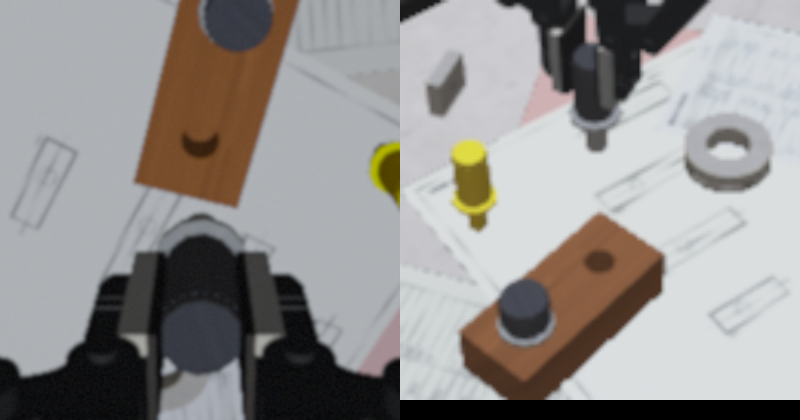

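The pin is held upright, the stout and yellow pins are undisturbed, and the tip is about 20.5 mm below the reported TCP. Next I carry it over the slot at fixture y ≈ +3 mm, clear of the hole.

>>> play_rows([
  [0, -6, 17, 0, -1],
  [0, -12, 34, 0, -1],
  [0, -13, 37, 0, -1],
  [0, -13, 37, 0, -1],
  [0, -13, 37, 0, -1],
  [0, -13, 37, 0, -1],
  [0, -13, 37, 0, -1],
  [0, -13, 37, 0, -1],
  [0, -13, 37, 0, -1],
  [0, -7.5, 24, 0, -1],
])

```text
time: 8.85
tool_pos: [0.4884, -0.1591, 0.1314]
eef_rot: [0.979, 1.342, -0.983]
ft_force: [0.4, 0.1, -1.1]
gripper_width: 0.0156
```

>>> play_rows([
  [20, 0, 0, 0, -1],
  [22, 0, 0, 0, -1],
  [15, 0, 0, 0, -1],
  [0, 0, 0, 0, -1],
  [0, 0, 0, 0, -1],
])

```text
time: 9.27
tool_pos: [0.4884, -0.1553, 0.0742]
eef_rot: [0.978, 1.345, -0.981]
ft_force: [-0.0, 0.3, -0.7]
gripper_width: 0.0155
```

```bash
python3 - <<'E'
from h import *
s,R,p=tool(); print(p,s["ft_force"],s["gripper_width"],R[:,0].round(4),np.degrees(np.arctan2(R[1,1],R[0,1])),"rel",rel([.4890,-.1564,.0445]))
im,d=camera("wrist"); k=cal("wrist"); cv2.imwrite("pics/w6.png",cv2.resize(im[100:350,180:380],(480,600)))
g=cv2.cvtColor(im,6)
X=pts(k,d); Y=(X-p)@R*1000
# slot floor in tool coords: floor pts
m=(X[...,2]<.0265)&(X[...,2]>.021)&(g<95)&(abs(Y[...,1])<15)&(abs(Y[...,2])<45); print("slot",m.sum(),Y[m].mean(0),np.percentile(Y[m][:,1],[1,99]),Y[m][:,2].min())
m=(abs(Y[...,1])<14)&(abs(Y[...,2])<16)&(Y[...,0]<6)&(Y[...,0]>-5); print("flange",Y[m][:,1].min(),Y[m][:,1].max(),Y[m][:,2].min())
m=(abs(Y[...,1])<8)&(abs(Y[...,2])<10)&(Y[...,0]<24)&(Y[...,0]>6); print("stem",m.sum(),Y[m][:,1].min(),Y[m][:,1].max(),Y[m][:,0].max())
E
```

```text
[ 0.48839476 -0.1553161   0.07418182] [-0.0188858   0.29252514 -0.68276462] 0.015475574646581251 [-0.0054  0.0023 -1.    ] 17.698267153422773 rel [29.7  0.4  1.3]
slot 941 [48.44132855  1.23538965 -9.64065184] [-4.81868467  7.34704493] -28.310518767644858
flange -9.503169284433728 12.769876925882322 -10.66305221660045
stem 26 -1.8608251070588562 5.317886694974437 17.378182983884745
```

View pics/w6.png

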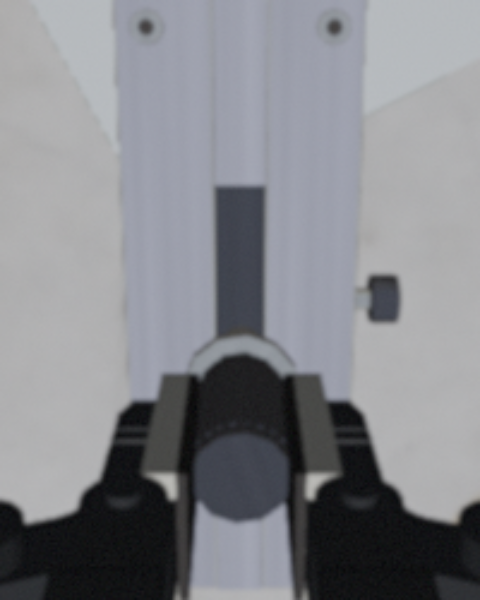

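The pin is lined up with the slot, with flange and slot centres agreeing to about 0.4 mm. Going down toward the floor.

>>> play_rows([
  [8, -0.4, 0, 0, -1],
  [8, 0, 0, 0, -1],
  [6, 0, 0, 0, -1],
  [3, 0, 0, 0, -1],
  [0, 0, 0, 0, -1],
  [0, 0, 0, 0, -1],
])

```text
time: 9.82
tool_pos: [0.4897, -0.1561, 0.0516]
eef_rot: [0.978, 1.34, -0.979]
ft_force: [0.0, 0.8, -1.1]
gripper_width: 0.0156
```

>>> play_rows([
  [1, 0, 0, 0, -1],
  [0, 0, 0, 0, -1],
  [1, 0, 0, 0, -1],
  [0, 0, 0, 0, -1],
])

```text
time: 10.15
tool_pos: [0.49, -0.1562, 0.0499]
eef_rot: [0.979, 1.339, -0.979]
ft_force: [-0.4, 0.1, -2.0]
gripper_width: 0.0157
```

>>> play_rows([
  [1, 0, 0, 0, -1],
  [0, 0, 0, 0, -1],
  [0, 0, 0, 0, -1],
])

```text
time: 10.4
tool_pos: [0.4898, -0.1562, 0.0488]
eef_rot: [0.978, 1.34, -0.979]
ft_force: [-0.2, 0.5, -1.5]
gripper_width: 0.0154
```

>>> play_rows([
  [1, 0, 0, 0, -1],
  [0, 0, 0, 0, -1],
  [1, 0, 0, 0, -1],
  [0, 0, 0, 0, -1],
])

```text
time: 10.73
tool_pos: [0.4897, -0.1562, 0.0466]
eef_rot: [0.979, 1.34, -0.979]
ft_force: [0.3, -1.1, -0.6]
gripper_width: 0.0156
```

>>> play_rows([
  [0.7, 0, 0, 0, -1],
  [0, 0, 0, 0, -1],
  [0, 0, 0, 0, -1],
])

```text
time: 10.98
tool_pos: [0.4897, -0.1562, 0.046]
eef_rot: [0.978, 1.34, -0.979]
ft_force: [0.2, -1.3, -1.2]
gripper_width: 0.0154
```

>>> play_rows([
  [0.7, 0, 0, 0, -1],
  [0, 0, 0, 0, -1],
  [0, 0, 0, 0, -1],
])

```text
time: 11.23
tool_pos: [0.4897, -0.1562, 0.0453]
eef_rot: [0.978, 1.34, -0.979]
ft_force: [-1.2, -0.5, -1.6]
gripper_width: 0.0155
```

>>> play_rows([
  [0.5, 0, 0, 0, -1],
  [0, 0, 0, 0, -1],
  [0, 0, 0, 0, -1],
])

```text
time: 11.48
tool_pos: [0.4899, -0.1563, 0.0453]
eef_rot: [0.978, 1.339, -0.979]
ft_force: [-2.6, 0.3, 3.0]
gripper_width: 0.016
```

>>> play_rows([
  [0.4, 0, 0, 0, -1],
  [0, 0, 0, 0, -1],
  [0, 0, 0, 0, -1],
])

```text
time: 11.73
tool_pos: [0.49, -0.1564, 0.0452]
eef_rot: [0.978, 1.339, -0.979]
ft_force: [-3.9, -0.3, 5.1]
gripper_width: 0.0159
```

>>> play_rows([
  [0.3, 0, 0, 0, -1],
  [0, 0, 0, 0, -1],
  [0, 0, 0, 0, -1],
])

```text
time: 11.98
tool_pos: [0.4901, -0.1565, 0.0452]
eef_rot: [0.978, 1.339, -0.979]
ft_force: [-4.1, 0.0, 6.3]
gripper_width: 0.0156
```

The floor is found at a reported z of 0.045, with a net push of about 7 N. Sliding lightly toward the hole (tool +z).

>>> play_rows([
  [0, 0, 1.2, 0, -1],
  [0, 0, 1.2, 0, -1],
  [0, 0, 1.2, 0, -1],
  [0, 0, 1.2, 0, -1],
  [0, 0, 1.2, 0, -1],
])

```text
time: 12.4
tool_pos: [0.4912, -0.1597, 0.0451]
eef_rot: [0.981, 1.344, -0.976]
ft_force: [-4.3, 5.1, 10.0]
gripper_width: 0.0156
```

>>> play_rows([
  [0, 0, 1.2, 0, -1],
  [0, 0, 1.2, 0, -1],
  [0, 0, 1.2, 0, -1],
  [0, 0, 1.2, 0, -1],
])

```text
time: 12.73
tool_pos: [0.4926, -0.1642, 0.045]
eef_rot: [0.981, 1.344, -0.976]
ft_force: [-4.5, 6.6, 9.2]
gripper_width: 0.0158
```

>>> play_rows([
  [0, 0, 1.2, 0, -1],
  [0, 0, 1.2, 0, -1],
  [0, 0, 1.2, 0, -1],
  [0, 0, 0, 0, -1],
])

```text
time: 13.07
tool_pos: [0.4939, -0.1681, 0.045]
eef_rot: [0.981, 1.343, -0.977]
ft_force: [-5.3, 4.2, 9.2]
gripper_width: 0.0158
```

>>> play_rows([
  [0, 0, 1, 0, -1],
  [0, 0, 1, 0, -1],
  [0, 0, 0, 0, -1],
])

```text
time: 13.32
tool_pos: [0.4945, -0.1702, 0.0449]
eef_rot: [0.981, 1.342, -0.977]
ft_force: [-4.4, 3.9, 7.4]
gripper_width: 0.0155
```

>>> play_rows([
  [0, 0, 1, 0, -1],
  [0, 0, 0.8, 0, -1],
  [0, 0, 0, 0, -1],
])

```text
time: 13.57
tool_pos: [0.4951, -0.1721, 0.0447]
eef_rot: [0.98, 1.342, -0.977]
ft_force: [-3.6, 2.8, 5.6]
gripper_width: 0.0159
```

>>> play_rows([
  [0, 0, 0.8, 0, -1],
  [0, 0, 0.6, 0, -1],
  [0, 0, 0, 0, -1],
])

```text
time: 13.82
tool_pos: [0.4957, -0.1747, 0.0435]
eef_rot: [0.979, 1.34, -0.979]
ft_force: [-1.1, 0.4, -0.0]
gripper_width: 0.0156
```

The push fell to zero and the tip dropped, so the foot is in the hole at fixture y ≈ −16. Lowering gently.

>>> play_rows([
  [1, 0, 0, 0, -1],
  [0, 0, 0, 0, -1],
  [1, 0, 0, 0, -1],
  [0, 0, 0, 0, -1],
])

```text
time: 14.15
tool_pos: [0.4954, -0.1748, 0.0416]
eef_rot: [0.978, 1.341, -0.979]
ft_force: [-1.2, -0.7, -0.5]
gripper_width: 0.0158
```

>>> play_rows([
  [1, 0, 0, 0, -1],
  [0, 0, 0, 0, -1],
  [1, 0, 0, 0, -1],
  [0, 0, 0, 0, -1],
])

```text
time: 14.48
tool_pos: [0.4954, -0.1748, 0.0399]
eef_rot: [0.978, 1.34, -0.979]
ft_force: [-3.3, -0.1, -0.1]
gripper_width: 0.0157
```

>>> play_rows([
  [1, -0.5, 0, 0, -1],
  [0, 0, 0, 0, -1],
  [1, 0, 0, 0, -1],
  [0, 0, 0, 0, -1],
])

```text
time: 14.82
tool_pos: [0.4953, -0.175, 0.0381]
eef_rot: [0.979, 1.34, -0.979]
ft_force: [-3.0, 1.2, -0.8]
gripper_width: 0.0157
```

>>> play_rows([
  [1, 0, 0, 0, -1],
  [1, 0, 0, 0, -1],
  [1, 0, 0, 0, -1],
  [0, 0, 0, 0, -1],
])

```text
time: 15.15
tool_pos: [0.4953, -0.1749, 0.0349]
eef_rot: [0.979, 1.34, -0.979]
ft_force: [-3.4, -0.2, -0.6]
gripper_width: 0.0157
```

>>> play_rows([
  [1, -0.5, 0, 0, -1],
  [1, 0, 0, 0, -1],
  [1, 0, 0, 0, -1],
  [0, 0, 0, 0, -1],
])

```text
time: 15.48
tool_pos: [0.4951, -0.1751, 0.032]
eef_rot: [0.979, 1.339, -0.978]
ft_force: [-2.1, 0.2, -1.8]
gripper_width: 0.0154
```

>>> play_rows([
  [1, 0, 0, 0, -1],
  [0, 0, 0, 0, -1],
  [0.8, 0, 0, 0, -1],
  [0, 0, 0, 0, -1],
])

```text
time: 15.82
tool_pos: [0.495, -0.1751, 0.0303]
eef_rot: [0.979, 1.339, -0.978]
ft_force: [-1.6, 0.1, -0.5]
gripper_width: 0.0155
```

>>> play_rows([
  [0.6, 0, 0, 0, -1],
  [0, 0, 0, 0, -1],
  [0.5, 0, 0, 0, -1],
  [0, 0, 0, 0, -1],
])

```text
time: 16.15
tool_pos: [0.4949, -0.1752, 0.0294]
eef_rot: [0.979, 1.339, -0.979]
ft_force: [-1.0, 1.1, -0.1]
gripper_width: 0.0156
```

>>> play_rows([
  [0.5, 0, 0, 0, -1],
  [0, 0, 0, 0, -1],
  [0, 0, 0, 0, -1],
])

```text
time: 16.4
tool_pos: [0.495, -0.1752, 0.0294]
eef_rot: [0.979, 1.339, -0.978]
ft_force: [-2.7, 1.4, 3.3]
gripper_width: 0.0156
```

Contact came at z ≈ 0.029, as predicted for home. One more light press, to about 10 N, and then I'll look before letting go.

>>> play_rows([
  [0.6, 0, 0, 0, -1],
  [0, 0, 0, 0, -1],
  [0, 0, 0, 0, -1],
])

```text
time: 16.65
tool_pos: [0.4951, -0.1753, 0.0293]
eef_rot: [0.978, 1.339, -0.978]
ft_force: [-4.1, 1.6, 6.9]
gripper_width: 0.0155
```

```bash
python3 - <<'E'
from h import *
s,R,p=tool(); print(p,s["ft_force"]); im,d=camera("wrist"); q,e=camera("scene"); k=cal("wrist"); X=pts(k,d)
W=np.zeros((420,800,3),np.uint8); W[:,:400]=cv2.resize(im[130:340,180:380],(400,420)); W[:400,400:]=cv2.resize(q[130:240,340:450],(400,400)); cv2.imwrite("pics/w7.png",W)
Y=(X-p)@R*1000; g=cv2.cvtColor(im,6)
m=(abs(Y[...,1])<13)&(Y[...,2]<-8)&(Y[...,2]>-13)&(X[...,2]<.036)&(X[...,2]>.0275); print("flange zone z",np.percentile(X[m][:,2],[5,50,95]))
for z in range(-22,-6): 
    n=(abs(Y[...,1]-1)<4)&(Y[...,2]>=z)&(Y[...,2]<z+1)
    if n.sum(): print(z,np.round(np.median(X[n][:,2])*1000,1),int(np.median(g[n])))
E
```

```text
[ 0.49506587 -0.17525284  0.02931504] [-4.12482858  1.62287633  6.90483396]
flange zone z [0.02936595 0.03124174 0.0342103 ]
-22 24.1 69
-21 24.4 69
-20 24.3 69
-19 24.4 69
-18 24.0 69
-17 24.5 69
-16 24.4 69
-15 24.3 69
-14 24.0 69
-13 129.0 18
-12 128.6 17
-11 124.6 18
-10 38.5 68
-9 48.9 32
-8 58.3 32
-7 66.9 62
```

View pics/w7.png

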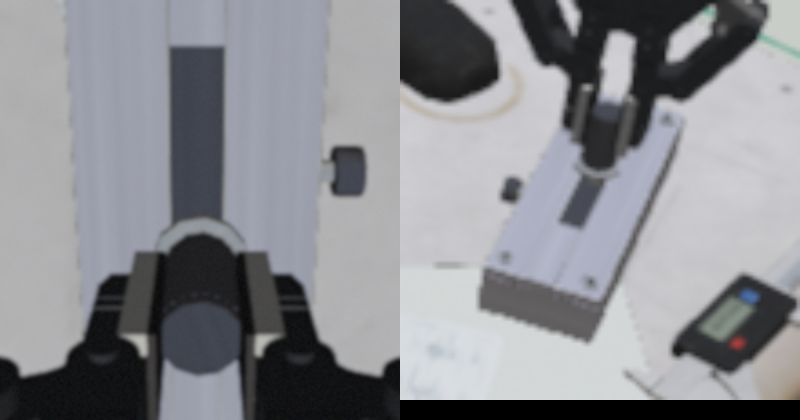

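The flange is flat on the top and the grip top is at z ≈ 66.9 mm (67 mm when home). Easing off, opening and withdrawing.

>>> play_rows([
  [-0.6, 0, 0, 0, -1],
  [0, 0, 0, 0, -0.6],
  [0, 0, 0, 0, -0.2],
  [0, 0, 0, 0, 0.1],
  [0, 0, 0, 0, 0.1],
  [0, 0, 0, 0, 0.1],
  [0, 0, 0, 0, 0.1],
])

```text
time: 17.33
tool_pos: [0.495, -0.1753, 0.0286]
eef_rot: [0.979, 1.339, -0.979]
ft_force: [0.6, 0.1, -0.4]
gripper_width: 0.0469
```

>>> play_rows([
  [-5, 0, 0, 0, 0.1],
  [-15, 0, 0, 0, 0.1],
  [-25, 0, 0, 0, 0.1],
  [-30, 0, 0, 0, 0.1],
  [-30, 0, 0, 0, 0.1],
  [-20, 0, 0, 0, 0.1],
  [0, 0, -30, 0, 0.1],
  [0, 0, -30, 0, 0.1],
  [0, 0, 0, 0, 0.1],
  [0, 0, 0, 0, 0.1],
])

```text
time: 18.17
tool_pos: [0.4766, -0.1172, 0.1545]
eef_rot: [0.977, 1.339, -0.977]
ft_force: [-0.6, -0.3, -0.1]
gripper_width: 0.0466
```

```bash
python3 - <<'E'
from h import *
s,R,p=tool(); print(s["time"],p,s["ft_force"],s["gripper_width"]); im,d=camera("wrist"); q,e=camera("scene"); k=cal("wrist"); X=pts(k,d)
W=np.zeros((420,800,3),np.uint8); W[:,:400]=cv2.resize(im[60:340,140:420],(400,420)); W[:400,400:]=cv2.resize(q[130:330,200:440],(400,400)); cv2.imwrite("pics/w8.png",W)
for nm,k2,Z in(("wrist",k,X),("scene",cal("scene"),pts(cal("scene"),e))):
    c=np.array([.495,-.175]); n=(np.hypot(Z[...,0]-c[0],Z[...,1]-c[1])<.016)
    for a,b in((.062,.072),(.0315,.036)):
        m=n&(Z[...,2]>a)&(Z[...,2]<b)
        if m.sum(): print(nm,m.sum(),Z[m].mean(0).round(4),np.median(Z[m][:,2]).round(4),cv2.minEnclosingCircle((Z[m][:,:2]*1000).astype(np.float32)))
E
```

```text
18.1667 [ 0.47657644 -0.11719085  0.15448843] [-0.56388655 -0.2882124  -0.10527586] 0.046640065196108124
wrist 400 [ 0.4952 -0.1749  0.0663] 0.0666 ((495.3646240234375, -175.52755737304688), 9.1532621383667)
wrist 160 [ 0.4936 -0.1709  0.0329] 0.0328 ((495.47039794921875, -175.87364196777344), 11.819682121276855)
scene 61 [ 0.4923 -0.1718  0.0658] 0.0661 ((492.8111877441406, -173.34912109375), 9.498255729675293)
scene 37 [ 0.4918 -0.1688  0.0333] 0.0329 ((492.8675842285156, -173.67977905273438), 12.963985443115234)
```

View pics/w8.png

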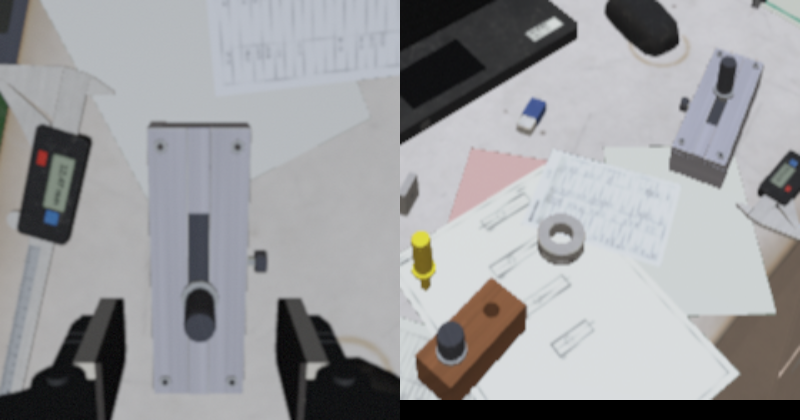

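The pin stands upright in the hole: grip and flange centres agree to 0.4 mm, the flange top is at 33 mm and the grip top at about 66.5 mm. The stout pin, yellow pin, ring, eraser and gauge block are all in place. Handing in.

```bash
python3 -c "
from plant import bot
print(bot.sign_off())"
```

```text
the job is handed in; nothing more can be done
None
```

The locating pin is seated home in the fixture's blind hole, upright with its flange on the top and released. I handed the job in at about 18 s.

**How it went:** I took the slim pin from the stand and set its tip on the slot floor at about 7 N. I then slid it along the slot until it dropped in at fixture y ≈ −16 mm. The wrist depth image had already shown the hole at −15.5 mm.

**Forces:** The highest push I read was about 11–12 N while sliding and about 8 N when seating. These are readings at the end of each move, so a brief peak in between could have gone unseen.

**Last checks:**
- **Height:** the flange top reads 33 mm, as it should. The grip top reads 66–66.6 mm against 67 mm, within the depth noise.
- **Upright:** the grip and flange centres agree to 0.4 mm.
- **Bystanders:** the stout pin, the yellow look-alike and the other things look undisturbed in the last picture. I judged that by eye and did not re-measure them.

**What failed or disagreed:**
- **First grasp:** it closed on nothing. The shut fingertips were about 18 mm behind the reported TCP, where the text puts them 19 mm ahead. I went by the camera and gripped 28 mm lower.
- **Camera disagreement:** the scene and wrist cameras differ by about 3 mm on the pin's final position. That is roughly their stated calibration error.

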